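# Read the edger coolant sample in the turbidity meter

### The arm

A 6-joint arm with a two-finger parallel gripper is mounted at the origin on the work surface. World frame = base frame: x ahead of the robot, y to its left, z up, the work surface at z = 0. Lengths are in m, angles in degrees, forces in N, time in s.
With the tool pointing down it reaches from about 0.325 to 0.85 m from the base axis. Payload 15.5 kg.
Tool frame: the origin (TCP) lies midway between the tips of the shut fingers; the grasp point (between the pads) lies 19 mm behind it; y points along the fingers, x is the direction in which the jaws open and shut, and the axes are right-handed (so a half turn about y gives the same grasp; the last joint's range is limited). The gripper opens to 91 mm and grips with 3 to 60 N. Pads are 32 mm wide; open, the fingers measure 118 mm over their backs; the gripper's body (76 mm by 178 mm) begins 60 mm behind the grasp point.
Start: joints at [62.195, 28.281, 77.091, -0, 74.628, -5.472], TCP at [0.237, 0.578, 0.186] pointing down, gripper open.
Joint ranges: [-166.48, 166.48], [-47.26, 123.95], [12.59, 153.08], [-70.14, 250.14], [6.76, 159.57], [-176.63, 176.63]. Speed limits (degrees/s): [108.29, 108.29, 147.25, 172.46, 172.46, 172.46].

### API

Orientations are given as a 3x3 rotation matrix whose columns are the frame's x, y, z axes.
In Python, from bench import ctrl gives the robot as it stands. The module is installed in compiled form; this text tells all that it offers. Calls block until the motion is done:
- ctrl.goto(position, orientation): joint-space move of the TCP to a pose.
- ctrl.move_l(position, vel=0.15, ori=None, contact_N=None): straight line of the TCP; ori=None keeps the orientation; vel is the mean speed in m/s. With contact_N (N) it stops when the force on the tool has changed by that much, and returns True; else False.
- ctrl.movej(angles): joint-space move.
- ctrl.command_gripper(opening): opening from 0.0 (shut) to 1.0 (fully open); the grip force is fixed at half the most; returns when the fingers have stopped.
- ctrl.sleep(seconds).
- ctrl.ik(position, orientation): joint angles nearest the present ones, or None.
- ctrl.read_camera(name): name is "scene" or "top"; returns the picture (480x640x3 uint8, blue, green, red); there is no depth.
- ctrl.camera_params(name): a dict with "fx", "fy", "cx", "cy" (pixels), "pose" (4x4, takes a point from camera to world coordinates). Camera axes: x right, y up, looking along -z (the intrinsics and any distortion apply to the point x, -y, -z); pixel columns grow to the right and rows downward; lengths in m; the calibration is good to about 2 mm. A picture is of the moment at which its call begins. camera_params takes no time and is no camera call.
A pose or a line that the arm cannot do raises ctrl.MotionError and nothing moves.
- ctrl.sign_off(): hands the job in, once; it reports no verdict.
Readings, each from a call of its own:
- ctrl.current_t(): time.
- ctrl.current_q(): joint angles.
- ctrl.current_dq(): joint speeds.
- ctrl.current_effort(): joint torques, N m.
- ctrl.current_tool_pos(): TCP position.
- ctrl.current_eef_rot(): TCP orientation.
- ctrl.current_contact_force(): force on the tool from outside, world axes, zero at the start.
- ctrl.current_wrist_torque(): the same for the moment, N m.
- ctrl.current_grip_width(): opening from 0.0 (shut) to 1.0 (fully open).
Only numpy, scipy, OpenCV 4.12 (cv2) and the standard library are available. Lean on these libraries where they do the work, as an engineer would, in place of code of your own. Each camera call takes 0.05 s, during which the arm holds its last target. There are 200 camera calls.

### The job

The edger's coolant needs its turbidity reading: swing the meter's dark lid up, take the orange-capped zero standard out of the well and stand it fully down in any free hole of the blue rack, then take the blue-capped sample from the rack and seat it fully in the well with the white line on its cap pointing at the red index line in front of the well. Then shut the lid completely and press the green READ key all the way down with the lid shut. Set the glass vials down rather than dropping them, keep them upright, and leave the other vials and everything else on the bench where they are.

Things in the scene. Friction and masses are not known exactly. Their poses are not given: they have to be found in the camera images.
- well (a point): mouth centre of the sample well on the deck (100 mm up) of the fixed white turbidity meter, 205 x 190 mm. Axes: z up, -x to the meter's front. Well 28 mm wide, 42 mm deep, chamfered; a seated vial stands 34 mm above the deck, its centre 4 mm below the mouth. Deck: 55 mm behind the well, 70 in front, 95 either side. A red index line on the deck points from the front (-x) at the well
- well_mark (a point): where the rim end of the white line on the sample's cap comes to lie when it is seated and turned right: 12.5 mm from the well's axis towards the red index line (well -x), 34 mm above the deck
- lid (a joint): angle of the meter's dark hood-like lid (102 long, 100 wide, 42 mm high), rad: 0 shut, 2.0 fully open, leaning back. Hinged at the deck's rear, its front rises; friction holds it wherever it is left; 1 to 2 N at the tab moves it. It may start ajar (up to 0.3). Opened past 1.75 it leans clear of a gripper working over the well
- lid_tab (a point): point on the blue pull tab on the lid's front face, 27 mm out from the face: the tab is 30 mm wide (along the meter's y), 10 mm thick, 38 mm long and turns with the lid. When shut this point is 129 mm in front of the hinge line, 22 mm above it, over 25 mm clear of the panel. The tab can be pinched from above by its two side faces and turns between the fingers as the lid swings
- lid_hinge (a point): middle of the lid's hinge line, 55 mm behind the well axis at deck height; its y axis is the hinge axis; turns with the lid
- read_key (a joint): travel of the green READ key, m: 0 up, 0.006 fully down; spring return, about 5 N when fully down
- read_top (a point): centre of the top of the green round READ key (27 mm across), on the sloping panel at the meter's front right (-x, -y of the well). The key's z is its outward axis, leaning 0.3 rad from vertical towards the meter's front; it can be pushed straight down
- zero_center (a point): centre of a glass vial 25 mm across, 76 mm tall, foot rounded (this point is 38 mm above the foot). Its top 20 mm is a round orange cap of the same width with a white line on top from centre to rim, and down the side. z up; the white line lies along its own -x. The zero standard: starts seated in the meter's well under the lid. Mass about 40 g
- sample_center (a point): centre of a glass vial 25 mm across, 76 mm tall, foot rounded (this point is 38 mm above the foot). Its top 20 mm is a round blue cap of the same width with a white line on top from centre to rim, and down the side. z up; the white line lies along its own -x. The coolant sample: starts in one of the rack's holes, turned any way up to 1 rad from the rack. Mass about 40 g
- sample_mark (a point): rim end of the white line on top of the sample's blue cap, 12.5 mm from the vial's axis, 38 mm above its centre
- std_a_center (a point): centre of a glass vial 25 mm across, 76 mm tall, foot rounded (this point is 38 mm above the foot). Its top 20 mm is a round black cap of the same width with a white line on top from centre to rim, and down the side. z up; the white line lies along its own -x. Another standard in the rack: leave
- std_b_center (a point): centre of a glass vial 25 mm across, 76 mm tall, foot rounded (this point is 38 mm above the foot). Its top 20 mm is a round yellow cap of the same width with a white line on top from centre to rim, and down the side. z up; the white line lies along its own -x. Another standard in the rack: leave
- std_c_center (a point): centre of a glass vial 25 mm across, 76 mm tall, foot rounded (this point is 38 mm above the foot). Its top 20 mm is a round green cap of the same width with a white line on top from centre to rim, and down the side. z up; the white line lies along its own -x. Another standard in the rack: leave
- hole1 (a point): mouth centre of one of the rack's 8 holes (28 mm wide, 36 mm deep, chamfered), 45 mm above the bench. The rack is a fixed blue block 110 x 210 x 45 mm, two rows of four holes 50 mm apart; axes: z up, x across the rows. A seated vial stands 40 mm above the rack, its centre 2 mm above the mouth
- hole2 (a point): mouth centre of one of the rack's 8 holes (28 mm wide, 36 mm deep, chamfered), 45 mm above the bench
- hole3 (a point): mouth centre of one of the rack's 8 holes (28 mm wide, 36 mm deep, chamfered), 45 mm above the bench
- hole4 (a point): mouth centre of one of the rack's 8 holes (28 mm wide, 36 mm deep, chamfered), 45 mm above the bench
- hole5 (a point): mouth centre of one of the rack's 8 holes (28 mm wide, 36 mm deep, chamfered), 45 mm above the bench
- hole6 (a point): mouth centre of one of the rack's 8 holes (28 mm wide, 36 mm deep, chamfered), 45 mm above the bench
- hole7 (a point): mouth centre of one of the rack's 8 holes (28 mm wide, 36 mm deep, chamfered), 45 mm above the bench
- hole8 (a point): mouth centre of one of the rack's 8 holes (28 mm wide, 36 mm deep, chamfered), 45 mm above the bench
- amber: amber bottle with a black cap, 44 mm across, 95 mm tall, loose on the bench behind: leave
- spray: white bottle, 50 mm across, 130 mm tall, loose on the bench: leave
- driver: small screwdriver with a red handle, 150 mm, loose on the bench: leave

How it is judged (in metres and radians):
On the way, in this order (a step that is already met when the one before it is completed fails the run):
1. the lid is swung open (value of joint lid above 1.2 rad), for 0.2 s.
2. the orange-capped standard stands fully down in a rack hole, let go ((horizontal distance between zero_center and hole1 below 0.006 m or horizontal distance between zero_center and hole2 below 0.006 m or horizontal distance between zero_center and hole3 below 0.006 m or horizontal distance between zero_center and hole4 below 0.006 m or horizontal distance between zero_center and hole5 below 0.006 m or horizontal distance between zero_center and hole6 below 0.006 m or horizontal distance between zero_center and hole7 below 0.006 m or horizontal distance between zero_center and hole8 below 0.006 m) and z of zero_center in the frame of hole1 below 0.007 m and angle between zero_center's own z axis and vertical below 0.15 rad and contact force between the fingers and zero below 0.05 N), for 0.2 s.
3. the blue-capped sample is seated in the well, its white line at the red index line, let go (horizontal distance between sample_center and well below 0.005 m and z of sample_center in the frame of well below 0.001 m and angle between sample_center's own z axis and vertical below 0.12 rad and horizontal distance between sample_mark and well_mark below 0.0062 m and contact force between the fingers and sample below 0.05 N), for 0.2 s.
4. the lid is shut over the sample (horizontal distance between sample_center and well below 0.005 m and z of sample_center in the frame of well below 0.001 m and angle between sample_center's own z axis and vertical below 0.12 rad and horizontal distance between sample_mark and well_mark below 0.0062 m and value of joint lid below 0.06 rad), for 0.2 s.
5. the READ key is pressed down with the lid shut (value of joint read_key above 0.0042 m and value of joint lid below 0.06 rad), for 0.05 s.
At the end, for the whole second after the job is handed in: Zero standard upright, fully down (5 mm) in a rack hole; sample fully down (5 mm) in the well, white line within about 25 degrees of the red line; lid shut (under 0.06 rad); READ key pressed (over 4.2 mm) with the lid shut and up again; all let go and at rest (all of step 4 and (horizontal distance between zero_center and hole1 below 0.006 m or horizontal distance between zero_center and hole2 below 0.006 m or horizontal distance between zero_center and hole3 below 0.006 m or horizontal distance between zero_center and hole4 below 0.006 m or horizontal distance between zero_center and hole5 below 0.006 m or horizontal distance between zero_center and hole6 below 0.006 m or horizontal distance between zero_center and hole7 below 0.006 m or horizontal distance between zero_center and hole8 below 0.006 m) and z of zero_center in the frame of hole1 below 0.007 m and angle between zero_center's own z axis and vertical below 0.15 rad and value of joint read_key below 0.002 m and linear speed of each of zero, sample below 0.03 m/s); the robot touches nothing.
It fails at once if another vial in the rack is lifted, shifted (15 mm) or tipped (distance of any of std_a_center, std_b_center, std_c_center from where it was at the start of the episode above 0.015 m or angle between any of std_a_center, std_b_center, std_c_center's own z axis and vertical above 0.25 rad).
It fails at once if a bottle or screwdriver on the bench is pushed more than 40 mm or a bottle toppled (distance of any of amber, spray, driver from where it was at the start of the episode above 0.04 m or angle between any of amber, spray's own z axis and vertical above 0.6 rad).
It fails at once if the standard or the sample is tipped over (more than 40 degrees) (angle between any of zero_center, sample_center's own z axis and vertical above 0.7 rad).
It fails at once if the standard or the sample is dropped (falls freely from more than about 12 mm) ((contact force between each of the arm, the fingers and zero below 0.01 N and linear speed of zero above 0.5 m/s) or (contact force between each of the arm, the fingers and sample below 0.01 N and linear speed of sample above 0.5 m/s)).
It also fails if it takes over 72 s, if anything falls off the work surface, if the arm or the gripper's body presses on something with over 40 N, if the wrist force passes 120 N, or if a joint passes its speed limit or range.

## Working session

There is one attempt and no reset: what is moved stays moved. The work goes in short steps, each a Python script; the robot and the scene stay as the last script left them, time stands still between calls to the robot, and variables do not carry over. Pictures are saved under pics/ and viewed, about 8 in all and at most 12, crops included, and the job is handed in when it is done.

```bash
mkdir -p pics
python3 - <<'E'
from bench import ctrl
import cv2,numpy as np
np.set_printoptions(precision=4,suppress=True)
for n in("scene","top"):
    cv2.imwrite(f"pics/{n}0.png",ctrl.read_camera(n)); print(n,ctrl.camera_params(n))
print(ctrl.current_eef_rot(),ctrl.current_t())
E
```

```text
scene {'fx': 434.77701902166984, 'fy': 434.77701902166984, 'cx': 320.52341215157185, 'cy': 239.0253203168786, 'pose': array([[ 0.0027, -0.5566,  0.8308,  1.3083],
       [ 0.9999,  0.0129,  0.0054,  0.0156],
       [-0.0138,  0.8307,  0.5566,  0.6015],
       [ 0.    ,  0.    ,  0.    ,  1.    ]])}
top {'fx': 498.4216280125501, 'fy': 498.4216280125501, 'cx': 312.9417987938592, 'cy': 237.02908946025403, 'pose': array([[ 0.0056,  0.9951, -0.099 ,  0.4581],
       [-0.9998,  0.0039, -0.0181, -0.0156],
       [-0.0176,  0.0991,  0.9949,  1.3972],
       [ 0.    ,  0.    ,  0.    ,  1.    ]])}
[[ 0.38   -0.0005 -0.925 ]
 [ 0.925  -0.001   0.38  ]
 [-0.0011 -1.      0.0001]] 0.1
```

View pics/top0.png

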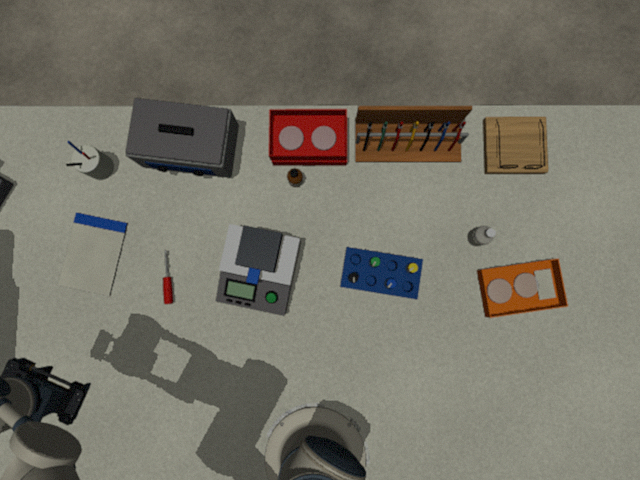

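View pics/scene0.png

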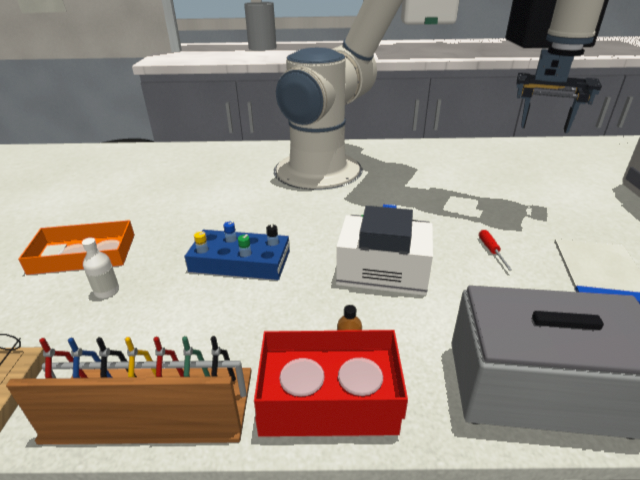

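The top picture shows the meter around (260,268), with its tab near (253,275) and its key at (271,297). The rack is around (382,272), and the sample's blue cap is near (392,284). I'll enlarge that area.

Run:
```python
import cv2
a=cv2.imread("pics/top0.png")
c=cv2.resize(a[220:320,210:310],None,fx=6,fy=6,interpolation=cv2.INTER_CUBIC)[:, :]
d=cv2.resize(a[240:305,335:430],None,fx=8,fy=8,interpolation=cv2.INTER_CUBIC)
cv2.imwrite("pics/meter.png",c);cv2.imwrite("pics/rack.png",d)
```

```text
(no output)
```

View pics/meter.png

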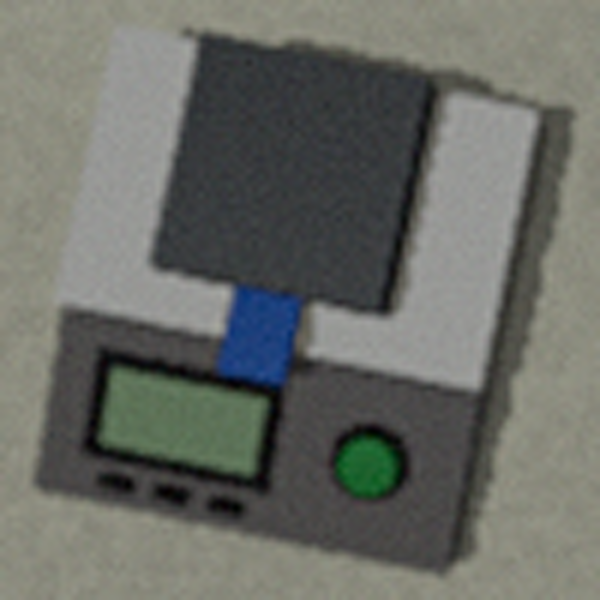

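View pics/rack.png

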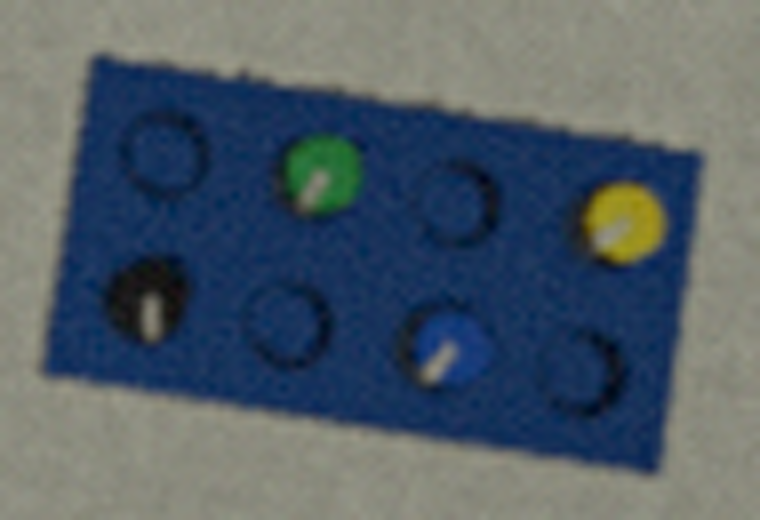

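Enlarged meter crop (6x, offset 210,220): the deck corners are (113,27), (542,105), (485,388) and (58,303), the key centre is (369,463), and the tab's outer end is about (254,380). Rack crop (8x, offset 335,240): the top corners are (97,57), (703,152), (660,470) and (45,375). The free holes are at (165,152), (457,203), (288,325) and (582,372). The blue cap's centre is (452,348) and its white line ends at (428,380).

```bash
cat > h.py <<'E'
import numpy as np
from bench import ctrl
np.set_printoptions(precision=4,suppress=True)
def back(cam,uv,z):
    p=ctrl.camera_params(cam);T=p["pose"]
    uv=np.atleast_2d(np.array(uv,float))
    d=np.c_[(uv[:,0]-p["cx"])/p["fx"],-(uv[:,1]-p["cy"])/p["fy"],-np.ones(len(uv))]@T[:3,:3].T
    return T[:3,3]+d*((z-T[2,3])/d[:,2])[:,None]
def proj(cam,X):
    p=ctrl.camera_params(cam);T=p["pose"];c=(np.atleast_2d(X)-T[:3,3])@T[:3,:3]
    return np.c_[p["cx"]+p["fx"]*c[:,0]/-c[:,2],p["cy"]-p["fy"]*c[:,1]/-c[:,2]]
def crop(uv,s,o): return (np.array(uv,float)+.5)/s-.5+np.array(o)
def fit(model,pts):  # 2D rigid model->world: yaw,t,residuals
    m=np.array(model,float);p=pts[:,:2];mc=m.mean(0);pc=p.mean(0)
    H=(m-mc).T@(p-pc);a=np.arctan2(H[0,1]-H[1,0],H[0,0]+H[1,1])
    R=np.array([[np.cos(a),-np.sin(a)],[np.sin(a),np.cos(a)]]);t=pc-R@mc
    return a,t,p-(m@R.T+t)
E
python3 - <<'E'
from h import *
M=lambda l:crop(l,6,(210,220)); K=lambda l:crop(l,8,(335,240))
deck=back("top",M([(113,27),(542,105),(485,388),(58,303)]),.1)
a,t,r=fit([(.055,.095),(.055,-.095),(-.07,-.095),(-.07,.095)],deck)
print("well",t,"yaw",np.degrees(a));print(r)
R=np.array([[np.cos(a),-np.sin(a)],[np.sin(a),np.cos(a)]])
for z in(.08,.09): print("key",z,back("top",M([(369,463)]),z),(back("top",M([(369,463)]),z)[0,:2]-t)@R)
tab=back("top",M([(268,288),(254,380),(220,372),(288,386)]),.125);print("tab",tab,(tab[:,:2]-t)@R)
rc=back("top",K([(97,57),(703,152),(660,470),(45,375)]),.045)
a2,t2,r2=fit([(.055,.105),(.055,-.105),(-.055,-.105),(-.055,.105)],rc)
print("rack",t2,np.degrees(a2));print(r2)
R2=np.array([[np.cos(a2),-np.sin(a2)],[np.sin(a2),np.cos(a2)]])
h=back("top",K([(165,152),(457,203),(288,325),(582,372)]),.045);print("holes",h,(h[:,:2]-t2)@R2)
c=back("top",K([(323,173),(625,222),(147,299),(452,348),(428,380)]),.085);print("caps",c,(c[:,:2]-t2)@R2)
E
```

```text
well [0.5502 0.1462] yaw -10.472663009513697
[[-0.0009  0.001 ]
 [-0.     -0.0007]
 [-0.0001  0.0002]
 [ 0.0011 -0.0005]]
key 0.08 [[0.4311 0.1175 0.08  ]] [-0.1119 -0.0498]
key 0.09 [[0.4313 0.1165 0.09  ]] [-0.1115 -0.0508]
tab [[0.5057 0.1571 0.125 ]
 [0.4667 0.1623 0.125 ]
 [0.47   0.1769 0.125 ]
 [0.4642 0.1478 0.125 ]] [[-0.0457  0.0026]
 [-0.0851  0.0007]
 [-0.0844  0.0156]
 [-0.0848 -0.014 ]]
rack [ 0.4974 -0.1768] -8.647646044901778
[[-0.0009 -0.0017]
 [-0.0006  0.0013]
 [ 0.0013  0.0009]
 [ 0.0003 -0.0006]]
holes [[ 0.5345 -0.1059  0.045 ]
 [ 0.5177 -0.2044  0.045 ]
 [ 0.4763 -0.1472  0.045 ]
 [ 0.4611 -0.2458  0.045 ]] [[ 0.026   0.0757]
 [ 0.0242 -0.0243]
 [-0.0253  0.0261]
 [-0.0255 -0.0737]]
caps [[ 0.5256 -0.155   0.085 ]
 [ 0.51   -0.2537  0.085 ]
 [ 0.484  -0.0972  0.085 ]
 [ 0.4686 -0.1967  0.085 ]
 [ 0.4582 -0.1888  0.085 ]] [[ 0.0246  0.0258]
 [ 0.024  -0.0741]
 [-0.0252  0.0767]
 [-0.0255 -0.024 ]
 [-0.037  -0.0178]]
```

```bash
cat >> h.py <<'E'
W=np.array([.5502,.1462]);WY=-10.47          # well, meter yaw
RK=np.array([.4975,-.1762]);RY=-8.65         # rack centre, yaw
def rz(d): d=np.radians(d);return np.array([[np.cos(d),-np.sin(d)],[np.sin(d),np.cos(d)]])
def met(x,y=0): return W+rz(WY)@[x,y]
def rack(x,y): return RK+rz(RY)@[x,y]
def P(xy,z): return np.array([xy[0],xy[1],z])
def down(yaw): c=np.r_[rz(yaw)[:,0],0];y=np.array([0,0,-1.]);return np.c_[c,y,np.cross(c,y)]
def lidpt(x,z,th): # x,z from hinge when shut (x<0 front) -> meter x, world z
    return .055+x*np.cos(th)+z*np.sin(th), .1-x*np.sin(th)+z*np.cos(th)
def tabtcp(th):
    x,z=lidpt(-.129,.022,th);return P(met(x),z-.019)
E
python3 - <<'E'
from h import *
print("meas scene lid top corners approx L/R front-edge (364,207)-(412,209) rear top edge (360,238?)-(411,249)")
for th in(0,.1,.2,.3):
    out=[]
    for y in(.05,-.05):
        for x in(-.102,0):
            mx,z=lidpt(x,.042,th);out.append(P(met(mx,y),z))
    print(th,"scene",proj("scene",out).round(1).tolist(),"top(meter crop)",((proj("top",out)-[210,220]+.5)*6-.5).round().tolist())
for n,p,y in [("tab0",tabtcp(0),WY+90),("tab1.9",tabtcp(1.9),WY+90),("up",tabtcp(1.9)+[0,0,.08],WY+90),("well",P(W,.105),WY+90),("hole",P(rack(.025,.075),.055),RY+45),("samp",P(rack(-.025,-.025),.055),RY-14),("samp2",P(rack(-.025,-.025),.055),RY+90-14),("key",P(met(-.112,-.05),.08),WY+90)]:
    for k in(0,180):
        print(n,k,ctrl.ik(p,down(y+k)))
E
```

```text
meas scene lid top corners approx L/R front-edge (364,207)-(412,209) rear top edge (360,238?)-(411,249)
0 scene [[412.0, 208.9], [411.6, 235.2], [364.5, 205.3], [359.4, 230.7]] top(meter crop) [[152.0, 268.0], [200.0, 32.0], [385.0, 313.0], [432.0, 75.0]]
0.1 scene [[412.4, 205.9], [411.5, 236.5], [364.5, 202.3], [359.2, 232.0]] top(meter crop) [[150.0, 256.0], [202.0, 22.0], [384.0, 301.0], [433.0, 66.0]]
0.2 scene [[412.9, 203.2], [411.5, 238.0], [364.4, 199.6], [359.0, 233.4]] top(meter crop) [[149.0, 242.0], [205.0, 13.0], [385.0, 287.0], [435.0, 56.0]]
0.3 scene [[413.3, 201.0], [411.4, 239.6], [364.3, 197.4], [358.7, 235.0]] top(meter crop) [[148.0, 225.0], [207.0, 4.0], [386.0, 270.0], [438.0, 47.0]]
tab0 0 [ 11.69    24.7695  99.763   -0.      55.4675 -67.84  ]
tab0 180 [ 11.69    24.7695  99.763   -0.      55.4675 112.16  ]
tab1.9 0 [  5.5729  32.1857  68.1998  -0.      79.6144 -73.9571]
tab1.9 180 [  5.5729  32.1857  68.1998  -0.      79.6144 106.0429]
up 0 [  5.5729  29.2184  61.2509  -0.      89.5308 -73.9571]
up 180 [  5.5729  29.2184  61.2509  -0.      89.5308 106.0429]
well 0 [  8.8715  29.1107  90.5238  -0.      60.3655 -70.6585]
well 180 [  8.8715  29.1107  90.5238  -0.      60.3655 109.3415]
hole 0 [-17.5096  31.4445  96.7372  -0.      51.8183 -53.8596]
hole 180 [-17.5096  31.4445  96.7372  -0.      51.8183 126.1404]
samp 0 [-29.5269  29.365  101.6586  -0.      48.9764  -6.8769]
samp 180 [-29.5269  29.365  101.6586  -0.      48.9764 173.1231]
samp2 0 [-29.5269  29.365  101.6586  -0.      48.9764 -96.8769]
samp2 180 [-29.5269  29.365  101.6586  -0.      48.9764  83.1231]
key 0 [  7.5682  23.2336 108.6859  -0.      48.0805 -71.9618]
key 180 [  7.5682  23.2336 108.6859  -0.      48.0805 108.0382]
```

The predicted lid corners match both pictures at an angle of about 0, so the lid is shut and the pose is confirmed. I'll open it now.

Run:
```python
from h import *
import cv2
o=down(WY+90)
ctrl.goto(tabtcp(0)+[0,0,.09],o)
ctrl.move_l(tabtcp(0)+[0,0,.002],vel=.1)
ctrl.command_gripper(0.0); print("grip",ctrl.current_grip_width()*.091,ctrl.current_contact_force())
for th in np.linspace(0,1.9,13)[1:]: ctrl.move_l(tabtcp(th),vel=.12)
print(ctrl.current_contact_force())
ctrl.command_gripper(0.6)
p=ctrl.current_tool_pos(); ctrl.move_l(p+[0,0,.07],vel=.2)
ctrl.goto(P(met(-.0,-.2),.35),o)
a=ctrl.read_camera("top");b=ctrl.read_camera("scene")
cv2.imwrite("pics/open.png",np.hstack([cv2.resize(a[220:320,210:310],(400,400)),cv2.resize(b[160:300,320:460],(400,400))]))
cv2.imwrite("pics/top1.png",a);print(ctrl.current_t())
```

```text
grip 8.232291444612791e-05 [ 0.017  -0.4704  0.2172]
[-0.0605  0.1166 -0.3995]
10.65
```

View pics/open.png

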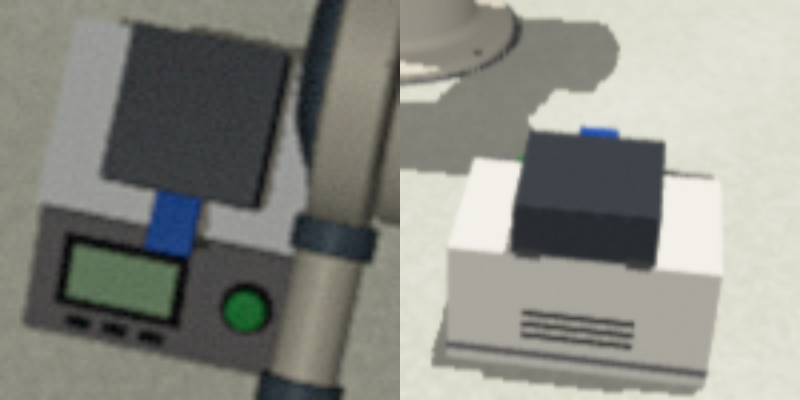

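The gripper shut to 0 without holding the tab, and the pictures show the lid still shut. I'll go back and look with the gripper in place before closing it.

Run:
```python
from h import *
import cv2
o=down(WY+90)
print("width",ctrl.current_grip_width())
ctrl.command_gripper(1.0);print("width",ctrl.current_grip_width())
ctrl.goto(tabtcp(0)+[0,0,.09],o)
ctrl.move_l(tabtcp(0)+[0,0,.002],vel=.1)
print(ctrl.current_tool_pos(),tabtcp(0),ctrl.current_eef_rot(),ctrl.current_contact_force())
a=ctrl.read_camera("top");b=ctrl.read_camera("scene")
cv2.imwrite("pics/tab.png",np.hstack([cv2.resize(a[220:320,210:310],(400,400)),cv2.resize(b[140:280,320:460],(400,400))]))
```

```text
width 0.601035487058256
width 1.0019314037731586
[0.4778 0.1596 0.1055] [0.4774 0.1596 0.103 ] [[ 0.1819  0.0008 -0.9833]
 [ 0.9833  0.0002  0.1819]
 [ 0.0003 -1.     -0.0008]] [0.4926 0.4457 0.3962]
```

View pics/tab.png

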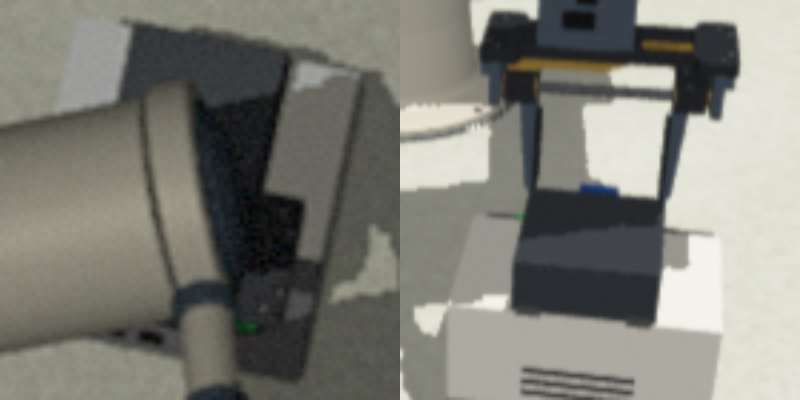

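The fingers straddle the tab properly in this scene view, with the fingertips at about (532,190) and (665,195) and the tab at (598,190). I'll close in steps and read the width each time.

Run:
```python
from h import *
import cv2
for w in(.4,.25,0.):
    ctrl.command_gripper(w);print(w,ctrl.current_grip_width(),ctrl.current_contact_force(),ctrl.current_tool_pos())
b=ctrl.read_camera("scene")
cv2.imwrite("pics/tab2.png",cv2.resize(b[140:280,320:460],(600,600)))
```

```text
0.4 0.39766102556788313 [-0.5311 -0.4136 -1.3069] [0.4774 0.1596 0.105 ]
0.25 0.25293412713818847 [0.0263 0.7967 0.0676] [0.4775 0.1596 0.105 ]
0.0 0.0033109101574685224 [ 0.5468  0.6303 -0.0773] [0.4774 0.1596 0.105 ]
```

View pics/tab2.png

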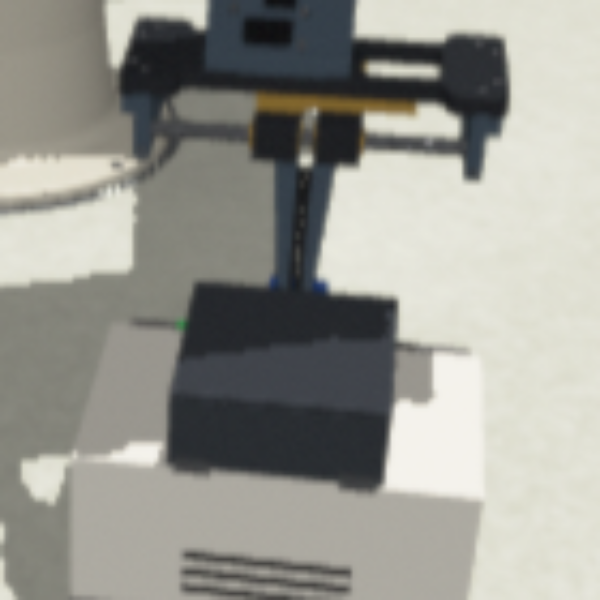

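```bash
python3 - <<'E'
from h import *
t=ctrl.current_tool_pos()
f=lambda X:((proj("scene",X)-[320,140]+.5)*600/140-.5).round().tolist()
print("tcp,+20,+60,+79",f([t+[0,0,d] for d in(0,.02,.06,.079)]))
print("tab end L/R top, z .127",f([P(met(-.085,y),.127) for y in(.015,-.015)]), "root",f([P(met(-.047,y),.127) for y in(.015,-.015)]))
print("tab end z.122",proj("scene",P(met(-.085),.122)),"lid front top edge mid",f([P(met(-.047),.142)]))
print("finger spread: jaw bar?",f([t+[0,0,.1]]))
E
python3 - <<'E'
import cv2
b=cv2.imread("pics/scene0.png");cv2.imwrite("pics/s0c.png",cv2.resize(b[190:260,345:435],None,fx=8,fy=8,interpolation=cv2.INTER_CUBIC))
E
```

```text
tcp,+20,+60,+79 [[291.0, 326.0], [294.0, 292.0], [299.0, 223.0], [302.0, 189.0]]
tab end L/R top, z .127 [[324.0, 281.0], [266.0, 276.0]] root [[321.0, 318.0], [261.0, 313.0]]
tab end z.122 [[388.2691 206.5671]] lid front top edge mid [[293.0, 289.0]]
finger spread: jaw bar? [[305.0, 150.0]]
```

View pics/s0c.png

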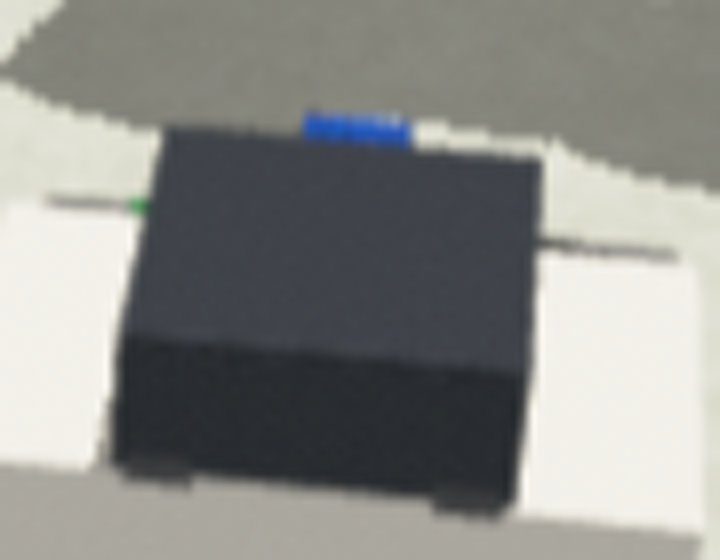

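The tab sits where the model predicts, yet the fingers closed to 0 with the TCP at 0.105. To find where the tips really are, I'll touch down with the fingers shut, first on the lid top (z 0.142) and then on the tab.

Run:
```python
from h import *
t=ctrl.current_tool_pos()
ctrl.move_l(P(t[:2],.17),vel=.2)
for n,xy,zm in(("lidtop",met(-.02),.12),("tab",met(-.074),.1)):
    ctrl.move_l(P(xy,.17),vel=.2); ctrl.sleep(.1)
    c=ctrl.move_l(P(xy,zm),vel=.04,contact_N=3)
    print(n,c,ctrl.current_tool_pos(),ctrl.current_contact_force())
    ctrl.move_l(P(xy,.17),vel=.2)
print(ctrl.current_t())
```

```text
lidtop False [0.5307 0.1499 0.1202] [-0.482  -0.4089 -0.0409]
tab False [0.4776 0.1597 0.1002] [0.5938 0.286  1.1078]
21.1667
```

Run:
```python
from h import *
R=np.array([.38,.925,0])
s=np.array([.237,.578,.186])
for dz in(0,.03): print("start open tips scene",proj("scene",[s+[0,0,dz]+.0455*R,s+[0,0,dz]-.0455*R]).round(1).tolist())
xy=met(-.02)
ctrl.move_l(P(xy,.14),vel=.2);ctrl.sleep(.1)
c=ctrl.move_l(P(xy,.09),vel=.03,contact_N=3)
print(c,ctrl.current_tool_pos(),ctrl.current_contact_force())
import cv2
a=cv2.imread("pics/scene0.png")[70:140,505:615];b=ctrl.read_camera("scene")[120:270,310:460]
cv2.imwrite("pics/cmp.png",np.hstack([cv2.resize(a,(400,255)),cv2.resize(b,(255,255))]) if 0 else np.hstack([cv2.resize(np.vstack([a,np.zeros((40,110,3),np.uint8)]),(400,400)),cv2.resize(b,(400,400))]))
ctrl.move_l(P(xy,.17),vel=.2)
print(ctrl.current_t())
```

```text
start open tips scene [[559.8, 140.8], [521.3, 136.4]]
start open tips scene [[563.3, 129.3], [524.1, 125.1]]
True [0.5305 0.1498 0.1149] [-1.6215  0.0023  9.1184]
23.1333
```

View pics/cmp.png

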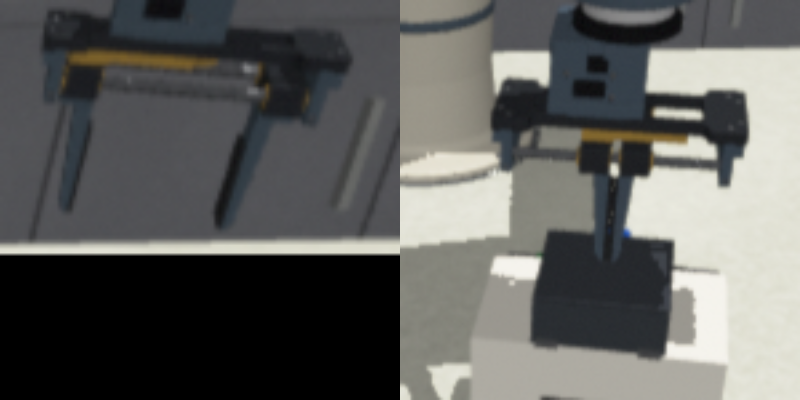

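The tips are really about 27 mm above the reported TCP: contact with the lid top (z 0.142) came at a reported 0.115, and the start picture shows tips at about (524,127) and (566,132), also some 27 mm higher than reported. Next I'll check the lateral offset on the pictures I already have.

Run:
```python
from h import *
f=lambda X:((proj("scene",X)-[310,120]+.5)*400/150-.5+[400,0]).round(1).tolist()
print("measured tip bottom ~(610,258); predicted for met x =")
for x in(-.036,-.02,-.004): print(x,f([P(met(x,y),.142) for y in(.01,0,-.01)]))
import cv2
a=cv2.imread("pics/cmp.png");cv2.imwrite("pics/cmp2.png",cv2.resize(a[150:300,530:690],None,fx=5,fy=5,interpolation=cv2.INTER_CUBIC)[:600,:800])
b=cv2.imread("pics/cmp.png").astype(int)
for r in range(236,270,3): print(r,b[r,585:640:4].sum(1)//3, (b[r,585:640:4,0]-b[r,585:640:4,2]))
```

```text
measured tip bottom ~(610,258); predicted for met x =
-0.036 [[621.0, 240.9], [608.2, 239.9], [595.4, 238.9]]
-0.02 [[620.1, 251.1], [607.1, 250.1], [594.1, 249.1]]
-0.004 [[619.1, 261.6], [606.0, 260.6], [592.8, 259.5]]
236 [ 43  45  48  64  62  39  30  47  65  64  66  99 157 169] [ 6  4  9 20 20  7  5 11 20 30 71 51 -5 -9]
239 [42 40 45 63 62 37 29 49 64 56 45 54 72 83] [ 7  7  9 19 19  7  1 12 20 18 16 14  5  3]
242 [41 40 45 63 60 35 29 50 64 53 41 41 42 44] [ 6  7  9 19 19  5  2 12 19 14  7  5  8  6]
245 [41 40 44 64 60 34 31 52 64 51 40 40 40 40] [ 7  6 10 20 19  5  3 14 20 14  6  6  7  6]
248 [41 40 45 64 61 35 30 52 65 52 41 40 40 40] [ 7  7  9 21 19  4  3 14 19 14  7  6  6  6]
251 [40 41 45 63 60 34 30 52 63 48 41 40 40 41] [ 7  7  9 20 19  4  3 14 19 11  6  7  7  6]
254 [38 40 43 58 60 32 31 56 63 43 41 40 40 41] [ 8  6  9 17 18  3  3 16 18  9  7  6  7  6]
257 [42 39 40 51 57 32 33 56 55 41 40 40 39 41] [ 7  8  7 12 16  4  4 16 15  8  6  6  7  6]
260 [41 39 39 44 49 37 37 53 45 39 42 40 40 41] [ 6  6  7  9 11  5  4 14  9  7  7  7  6  6]
263 [42 40 40 40 43 41 40 45 40 40 41 40 41 40] [7 7 6 8 9 6 7 9 7 7 8 7 5 6]
266 [40 40 39 40 41 41 40 41 40 41 41 40 41 40] [6 7 8 6 8 6 7 6 6 6 7 7 6 7]
269 [40 40 40 41 39 40 40 40 41 40 40 40 41 40] [6 6 7 6 7 6 7 7 6 6 6 6 6 7]
```

The lateral offset is under about 1 mm, so only z needs correcting, by about +26.5 mm. I'll open the lid with that correction and carry straight on to gripping the zero standard, with checks.

```bash
cat >> h.py <<'E'
DZ=.0265
def ml(xy,z,**k): return ctrl.move_l(P(xy,z-DZ),**k)   # true tip height
def go(xy,z,yaw): ctrl.goto(P(xy,z-DZ),down(yaw))
def tt(th): p=tabtcp(th);return p[:2],p[2]
def gw(): return round(ctrl.current_grip_width()*91,1)
E
python3 - <<'E'
from h import *
import sys,cv2
ctrl.command_gripper(.6)
xy,z=tt(0); ml(xy,.17,vel=.25)
ml(xy,z+.001,vel=.15)
ctrl.command_gripper(0.); print("grip",gw(),ctrl.current_contact_force())
if gw()<20: sys.exit()
for th in np.linspace(0,1.9,11)[1:]: ml(*tt(th),vel=.22)
print("held",gw(),ctrl.current_contact_force())
ctrl.command_gripper(.6)
xy,z=tt(1.9); ml(xy,z+.05,vel=.3)
ml(met(0),.18,vel=.3)
ml(met(0),.106,vel=.15,contact_N=6)
print(ctrl.current_tool_pos()[2]+DZ,ctrl.current_contact_force())
ctrl.command_gripper(0.)
print("zero",gw(),ctrl.current_contact_force(),ctrl.current_t())
cv2.imwrite("pics/s2.png",ctrl.read_camera("scene")[130:290,310:470])
E
```

```text
grip 29.5 [-0.5434  9.6902  2.675 ]
held 29.5 [  1.5828 -14.7608   1.6262]
0.10655344782200224 [-0.444  -0.0726  0.9324]
zero 24.1 [-0.596  -0.1587  5.4396] 30.9167
```

Run:
```python
from h import *
import cv2
h=rack(.025,.075)
ml(met(0),.165,vel=.15); print("lift",gw(),ctrl.current_contact_force())
go(h,.15,RY+45)
ml(h,.075,vel=.2)
print(ctrl.current_contact_force())
c=ml(h,.054,vel=.05,contact_N=5)
print(c,ctrl.current_tool_pos(),ctrl.current_tool_pos()[2]+DZ,ctrl.current_contact_force(),gw(),ctrl.current_t())
b=ctrl.read_camera("scene")
cv2.imwrite("pics/z.png",np.hstack([cv2.resize(b[205:285,180:300],(480,320)),cv2.resize(b[150:290,330:450],(274,320))]))
```

```text
lift 23.9 [ 0.8245  0.5766 -0.1869]
[ 0.5935 -0.8181 -1.1298]
True [ 0.5337 -0.1057  0.0297] 0.056211270630722524 [-0.3163 -0.2456  0.9297] 24.3 33.425
```

View pics/z.png

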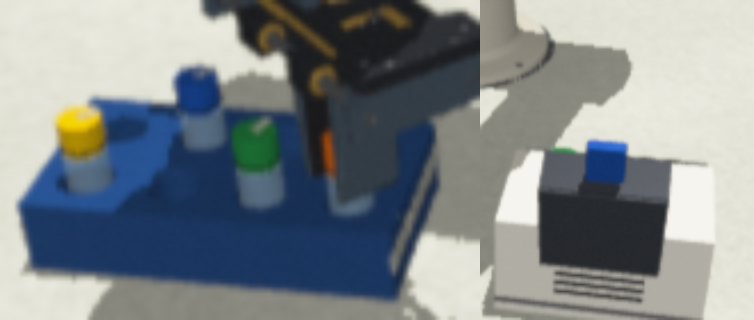

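The orange vial stands in the hole with its cap at about (330,150) in the crop, and the lid is open. I'll release it and move the sample.

Run:
```python
from h import *
import cv2,sys
h=rack(.025,.075)
ctrl.command_gripper(.42); ctrl.sleep(.1); ml(h,.15,vel=.3)
s=rack(-.025,-.025); yw=WY+90+14; ys=yw-26.7
go(s,.15,ys); ctrl.command_gripper(.5)
cv2.imwrite("pics/t3.png",ctrl.read_camera("scene"))
ml(s,.057,vel=.2,contact_N=6); print("z",ctrl.current_tool_pos()[2]+DZ)
ctrl.command_gripper(0.); print("sample",gw(),ctrl.current_contact_force())
if gw()<15: sys.exit()
ml(s,.15,vel=.2); print(gw())
go(met(0),.18,yw)
ml(met(0),.125,vel=.2); print(ctrl.current_contact_force())
c=ml(met(0),.104,vel=.05,contact_N=5)
print(c,ctrl.current_tool_pos()[2]+DZ,ctrl.current_contact_force(),gw(),ctrl.current_t())
b=ctrl.read_camera("scene");cv2.imwrite("pics/s4.png",b)
```

```text
z 0.057506102033975826
sample 24.4 [-0.525   0.1733  9.2844]
24.2
[ 0.8272 -0.2635  0.7802]
True 0.10577549092527358 [-0.3227  0.9063 -0.7735] 24.2 39.4833
```

Run:
```python
from h import *
import cv2
ctrl.command_gripper(.5); ctrl.sleep(.1); ml(met(0),.19,vel=.3)
go(met(-.02,-.16),.25,WY+90)
a=ctrl.read_camera("top");b=ctrl.read_camera("scene")
cv2.imwrite("pics/top5.png",a);cv2.imwrite("pics/scene5.png",b)
cv2.imwrite("pics/v5.png",np.hstack([cv2.resize(a[225:305,225:305],(480,480),interpolation=2),cv2.resize(b[200:290,180:260],(320,480)) if 0 else cv2.resize(b[205:285,220:300],(320,320))[:,:].repeat(1,0) if 0 else cv2.resize(b[205:325,220:300],(320,480))]))
print(ctrl.current_t())
```

```text
41.4167
```

View pics/v5.png

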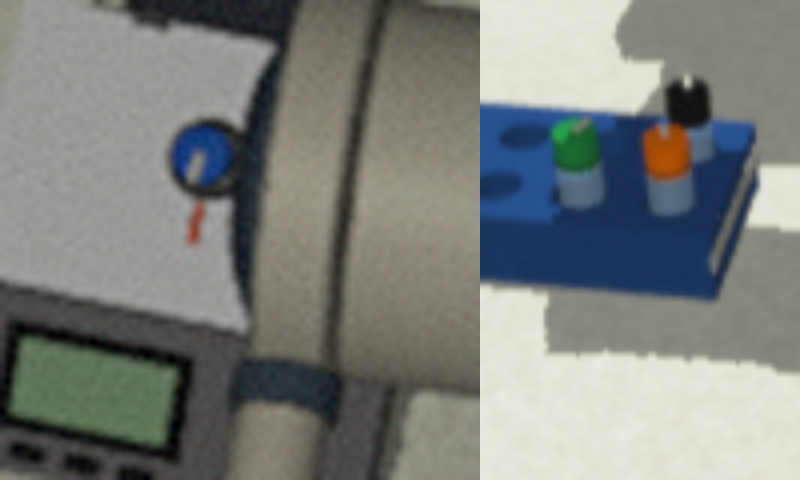

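The white line runs from (202,152) to (193,182) and the red line from (200,205) to (193,240), about 6° apart. The orange vial stands in its hole. Next I'll shut the lid.

Run:
```python
from h import *
import cv2,sys
xy,z=tt(1.9); ctrl.command_gripper(.6)
go(xy,z+.05,WY+90); ml(xy,z,vel=.15)
ctrl.command_gripper(0.); print("tab",gw(),ctrl.current_contact_force())
if gw()<20: sys.exit()
for th in np.linspace(1.9,0,11)[1:]: ml(*tt(th),vel=.22)
print("shut",gw(),ctrl.current_contact_force())
ctrl.command_gripper(.6)
xy,z=tt(0); ml(xy,.19,vel=.3)
ctrl.command_gripper(0.)
ml(met(-.03),.165,vel=.25)
c=ml(met(-.03),.13,vel=.04,contact_N=4); print("lid",c,ctrl.current_tool_pos()[2]+DZ,ctrl.current_contact_force())
ml(met(-.03),.17,vel=.3)
k=met(-.112,-.05)
ml(k,.15,vel=.3); ml(k,.105,vel=.15); ctrl.sleep(.1)
c=ml(k,.06,vel=.03,contact_N=10); ctrl.sleep(.15)
print("key",c,ctrl.current_tool_pos()[2]+DZ,ctrl.current_contact_force(),ctrl.current_t())
```

```text
tab 29.8 [ -0.9182 -14.4256   4.5136]
shut 29.2 [ 2.186   8.9343 -1.285 ]
lid True 0.1413947084287756 [-0.5947 -0.0446  6.6029]
key True 0.07461451592037925 [-1.5727 -1.6318 12.463 ] 51.5833
```

The key contact ended at 12 N. I'll check the force profile to confirm that was the key's full spring travel and not the panel.

Run:
```python
from h import *
k=met(-.112,-.05); z0=ctrl.current_tool_pos()[2]+DZ
for d in(.0005,.001,.002,.003,.004,.005,.006,.007,.009):
    ml(k,z0+d,vel=.05); f=np.mean([ctrl.current_contact_force() for _ in range(3)],0);print(d,(ctrl.current_tool_pos()[2]+DZ-z0).round(4),f)
print(ctrl.current_t())
```

```text
0.0005 0.0005 [ 2.3964 -1.2372  4.9759]
0.001 0.001 [ 1.7027 -0.5636  4.5365]
0.002 0.002 [ 1.6141 -0.0605  3.6425]
0.003 0.003 [1.4247 1.043  3.2362]
0.004 0.004 [1.4117 0.7075 2.8441]
0.005 0.0049 [-1.027   0.6813  2.442 ]
0.006 0.006 [-0.5244  0.8797  1.4451]
0.007 0.007 [0.3135 1.1635 1.003 ]
0.009 0.0091 [-0.2149  0.2721  0.4956]
53.8333
```

The force falls from about 5 N at the stop to about 1 N over 6 to 7 mm, which matches a full spring stroke. I'll retreat, take a last look and then hand in.

Run:
```python
from h import *
import cv2
ml(met(-.112,-.05),.2,vel=.3)
go(met(-.02,-.2),.3,WY+90)
a=ctrl.read_camera("top");b=ctrl.read_camera("scene")
cv2.imwrite("pics/v6.png",np.hstack([cv2.resize(a[220:320,210:310],(400,400)),cv2.resize(b[190:300,180:440],(400,400))]))
print(ctrl.current_contact_force(),ctrl.current_t())
```

```text
[-1.0614 -0.4499 -0.4527] 55.3
```

View pics/v6.png

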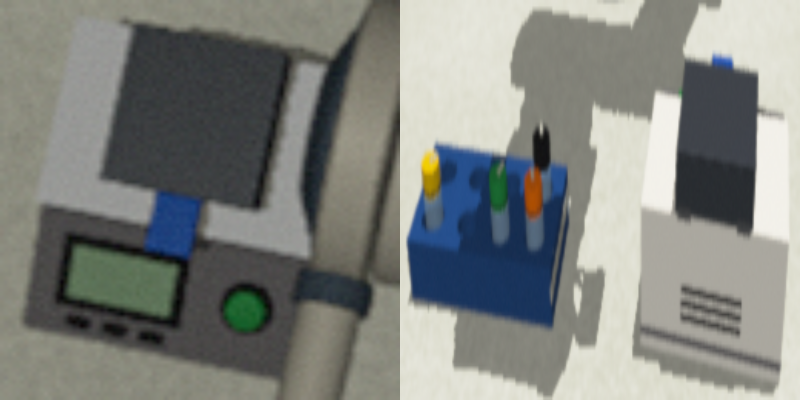

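The lid looks the same as in the first shut view, with its front corners at (105,180) and (262,207). The key is up at (246,309), and the orange, green, yellow and black vials stand upright in the rack.

```bash
python3 -c "
from bench import ctrl
ctrl.sign_off()"
```

```text
the job is handed in; nothing more can be done
```

The job is finished and handed in at about 55 s of the 72 s allowed; sign-off reports no verdict. I opened the lid, moved the orange-capped standard to a free corner hole of the rack, seated the sample in the well, shut the lid and pressed READ.

**Last checks:**
- **Sample:** seated at the expected height, within about 1 mm. Its white line was about 6° off the red line in the picture.
- **Zero standard:** upright and at its seating height in the hole.
- **Lid:** touched at 141.4 mm where 142 mm was expected, and it looks the same as in the first shut picture.
- **READ key:** the force fell from 5 N to about 1 N over 6–7 mm as I backed off, so it went all the way down. It looks up again in the last picture.
- **Other vials:** upright and in their holes. I did not check the bottles and screwdriver again at the end, but the arm never worked near them.

**What disagreed:** the real fingertips sit about 26.5 mm higher than the reported TCP. My first grasp of the lid tab missed because of this. I confirmed the offset by touching the lid top and from the pictures, then corrected for it. Gripping the tab also showed 9–15 N of sideways force, so my estimate of its position was slightly off along the jaws; it caused no trouble.

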